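# Engage the test jig and start the test

### The job

The connector on the test jig is ready to be tested. With the fingers, push the jig's upright lever towards the connector, past its first click and on to the second stop at the end of its travel, so that it stays there; push it from behind and do not take it between the fingers. Only then press the start button on the separate box fully down and let it go, leaving the connector in its nest and the other things on the bench where they stand.

Things in the scene. Friction and masses are not known exactly. Their poses are not given: they have to be found in the camera images.
- jig: Fixed test jig: grey box with an aluminium deck, 124 (its x) by 230 (its y) by 50 mm high. Origin at the centre of its underside, on the bench; z up. The lever slides along the jig's +y axis, towards the connector, which stands in a white three-walled nest at the +y end. Behind the lever (its -y side) the deck is free but for two 8 mm high rails at x = -28 and +28 mm and an 8 mm high cross bar at y = -106 mm. The jig turns up to 0.45 rad either way.
- lever_grip (a point): Centre of the lever's black grip: an upright cylinder 22 mm in diameter and 36 mm tall, from 90 to 126 mm above the bench; this point is at 108 mm. Under it a 12 mm steel stem (from 62 mm up) stands on a sliding aluminium carriage, 46 by 50 mm, top 62 mm above the bench, whose rear edge is 25 mm behind the stem's axis. At the start this point is at about x = 0, y = -55 mm in the jig's frame; at the second stop at x = 0, y = +5 mm.
- lever (a joint): Travel of the lever along the jig's +y axis, in m. It starts at rest at 0; a spring detent holds it at 0, at the first click (0.030) and at the second, last stop (0.060, a hard stop). Pushing it out of a detent takes about 10 N; once past about 0.048 the spring draws it on to the last stop.
- start_top (a point): Centre of the top face of the start button: black, round, 32 mm in diameter, with its axis upright, on a fixed grey box 80 by 90 by 42 mm high that stands by itself to the left or right of the jig. The button's top is 64 mm above the bench.
- start (a joint): How far the start button is pressed down, in m: 0 released, 0.006 fully down (about 5 N); it springs back.
- module_center (a point): Middle of the connector under test: loose, 60 g, 26 by 30 mm and 48 mm tall, blue foot and black top, upright in the jig's nest (its foot on the deck, 50 mm above the bench); this point is 24 mm above its foot.
- rack: Bystander: plywood rack with eight small connectors, 80 by 100 mm, 52 mm tall, loose on the bench, on the other side of the jig from the start button. Origin at the centre of its underside.
- spool: Bystander: upright spool of solder wire, 54 mm in diameter, 56 mm tall, loose. Origin at the centre of its underside.
- bottle: Bystander: clear bottle, 40 mm in diameter, 120 mm tall, loose. Origin at the centre of its underside.
- spare: Bystander: spare connector like the one under test, 26 by 30 by 48 mm tall, loose on the bench. Origin at the centre of its underside.
Not all that is in view belongs to the job. What is shaped like the part that bears module_center but orange is not meant. Leave any purple look-alike of the part that bears start_top alone.

How it is judged:
On the way, in this order (a step that is already met when the one before it is completed fails the run):
1. the lever is at its second stop (value of joint lever above 0.057 m), for 0.2 s.
2. the start button is fully down (value of joint start above 0.0045 m), for 0.05 s.
3. the start button is let go (value of joint start below 0.0015 m), for 0.1 s.
At the end, for the whole second after the job is handed in: Lever at its second stop (beyond 57 of 60 mm); start button pressed after that (beyond 4.5 of 6 mm) and up again (below 1.5 mm); connector under test upright within 6 mm of its place; rack, spool, bottle and spare connector upright within 25 mm of their places (value of joint lever above 0.057 m and value of joint start below 0.0015 m and distance of module_center from where it was at the start of the episode below 0.006 m and angle between module_center's own z axis and vertical below 0.15 rad and linear speed of rack below 0.02 m/s and distance of each of rack, spool, bottle, spare from where it was at the start of the episode below 0.025 m and angle between each of rack, spool, bottle, spare's own z axis and vertical below 0.2 rad); the robot touches nothing.
It fails at once if the start button is pressed while the lever is not at its second stop (value of joint start above 0.003 m and value of joint lever below 0.055 m).
It fails at once if the lever is taken between the fingers (horizontal distance between the grasp point and lever_grip below 0.01 m and z of the grasp point in the frame of lever_grip below 0.026 m).
It fails at once if the connector under test is lifted or shifted out of its nest (distance of module_center from where it was at the start of the episode above 0.01 m).
It fails at once if a bystander is lifted, carried or knocked (distance of any of rack, spool, bottle, spare from where it was at the start of the episode above 0.03 m).
It also fails if it takes over 43 s, if anything falls off the work surface, if the arm or the gripper's body presses on something with over 40 N, if the wrist force passes 120 N, or if a joint passes its speed limit or range.

### The arm

A 6-joint arm with a two-finger parallel gripper is mounted at the origin on the work surface. World frame = base frame: x ahead of the robot, y to its left, z up, the work surface at z = 0. Lengths are in m, angles in rad, forces in N, time in s.
With the tool pointing down it reaches from about 0.425 to 1.125 m from the base axis. Payload 14.9 kg.
Tool frame: the origin (TCP) lies at the very end of the fingers, on their centre line; the grasp point (between the pads) lies robot.grip_depth behind it (robot.grip_depth is the distance from the TCP to the grasp point, in m); z points along the fingers, y is the direction in which the jaws open and shut (so a half turn about z gives the same grasp; the last joint's range is limited). The gripper opens to 91 mm and grips with 3 to 60 N. Pads are 32 mm wide; open, the fingers measure 118 mm over their backs; the gripper's body (76 mm by 178 mm) begins 60 mm behind the grasp point.
Start: joints at [-1.358, 0.379, 1.734, -0, 1.028, -0.033], TCP at [0.17, -0.679, 0.214] pointing down, gripper open.
Joint ranges: [-2.77, 2.77], [-0.74, 2.19], [0, 2.66], [-1.06, 4.2], [0.31, 2.87], [-3.08, 3.08]. Speed limits (rad/s): [1.89, 1.89, 2.39, 3.14, 3.14, 3.14].

### API

Orientations are given as [roll, pitch, yaw] about the fixed x, y, z axes, in that order (R = Rz(yaw) Ry(pitch) Rx(roll)).
In Python, from cell import robot gives the robot as it stands.
- The arm moves only by the shell command python3 -m handwheel 'ROWS' [OPENING]. ROWS is JSON, a list of rows, each an object with "travel": the shift along the tool's x, y, z in m, a list of three; "rotation": the turn, a rotation vector about the tool's x, y, z in degrees, a list of three. In form: [{"travel": [x, y, z], "rotation": [ax, ay, az]}, ...]. A call has 1 to 12 rows; each row is the pose to reach, as a shift and turn from the pose commanded when the call began, along the tool's axes at that moment; what a row does not reach only later rows make up. A row lasts 1/10 s, in which the tool goes at most 50 mm and 8.59 degrees, less where a joint would pass 70% of its speed; a pose out of reach is approached as far as the arm can. A call with a gripper value outside its range is refused whole. OPENING is the gripper command: -1 is fully open, 1 is shut, values between are in proportion, set as the call begins (- or left out, the last holds). The fingers move at their own pace and stop on an object; the grip force is fixed at half the most. Time passes only in rows, so rows that repeat a pose let the fingers close. It gives the time, the measured TCP pose, the force and the opening at its end, in the units of the state.
- robot.get_state(): the state, without advancing time (a new reading comes with each control period).
- robot.camera(name): name is "side" or "top" or "wrist"; returns the picture (420x560x3 uint8, red, green, blue); there is no depth.
- robot.camera_model(name): a dict with "K" (3x3 intrinsics, pixels), "k1" (the pictures are not rectified: a ray, as slopes to the right and down, at radius r is drawn at 1 + k1 r^2 times it, then the intrinsics apply), "eye" and "rotation" of the camera in the world; the wrist camera has in their place "tool_from_camera" (4x4, takes a point from camera to tool coordinates, whose origin is the TCP and whose axes are the flange's). Camera axes: x right, y down, z forward; pixel columns grow to the right and rows downward; lengths in m; the calibration is good to about 2 mm. A picture is of the moment at which its call begins: read the wrist's pose just before it. camera_model takes no time and is no camera call.
- robot.finish_job(): hands the job in, once; it reports no verdict.
The state is a dict: "clock": time; "q": joint angles; "joint_vel": joint speeds; "effort": joint torques, N m; "position": TCP position; "eef_rot": TCP orientation; "force": force on the tool from outside, world axes, zero at the start; "torque": the same for the moment, N m; "finger_gap": finger opening in m.
Only numpy, scipy, OpenCV 4.12 (cv2) and the standard library are available. Lean on these libraries where they do the work, as an engineer would, in place of code of your own. Each camera call takes 0.05 s, during which the arm holds its last target.

## Working session

There is one attempt and no reset: what is moved stays moved. The work goes in short steps, Python scripts to look and compute and a shell command to move; the robot and the scene stay as the last step left them, time stands still between calls to the robot, and variables do not carry over. Pictures are saved under pics/ and viewed, and the job is handed in when it is done.

```bash
mkdir -p pics; ls; python3 - <<'E'
from cell import robot
import cv2,json
for n in ("side","top","wrist"):
    s=robot.get_state()
    im=robot.camera(n)
    cv2.imwrite(f"pics/{n}0.png",im[:,:,::-1])
    print(n,{k:(v.tolist() if hasattr(v,'tolist') else v) for k,v in robot.camera_model(n).items()})
print(robot.get_state(), robot.grip_depth)
E
```

```text
pics
side {'K': [[485.41016235338213, 0.0, 277.89000063480154], [0.0, 485.41016235338213, 208.3645308994368], [0.0, 0.0, 1.0]], 'k1': 0.04738565505993923, 'eye': [0.22057740983925417, 0.949609663049576, 0.7272990140005219], 'rotation': [-2.1389770515671955, 0.005870033810519093, -2.763796739257794]}
top {'K': [[397.49587917308696, 0.0, 281.2311246986589], [0.0, 397.49587917308696, 209.86830324534537], [0.0, 0.0, 1.0]], 'k1': -0.014874141655610863, 'eye': [0.4665665610612406, 0.007459318772430046, 1.1686474778539502], 'rotation': [-3.0096678217135517, 0.0069447509573346, -1.5693982294908935]}
wrist {'K': [[350.4936882679615, 0.0, 276.0199604933142], [0.0, 350.4936882679615, 207.36477707579604], [0.0, 0.0, 1.0]], 'k1': -0.0383797511954708, 'tool_from_camera': [[0.00040632596451201444, -0.957799710465788, -0.2874361660105786, 0.07976526626301132], [0.9999999173681821, 0.000392846828650647, 0.00010457052991850828, -0.000830560549431647], [1.2760762977660458e-05, -0.2874361847489275, 0.9577997909449244, -0.16985256869734566], [0.0, 0.0, 0.0, 1.0]]}
{'clock': 0.15, 'q': array([-1.35829642e+00,  3.79305292e-01,  1.73466282e+00,  1.23165728e-05,
        1.02852241e+00, -3.33134988e-02]), 'joint_vel': array([-7.61673563e-04, -5.02432142e-06, -9.51254392e-04,  1.05881436e-03,
        9.82106939e-04, -1.14817545e-03]), 'effort': array([ 1.35728726e-03, -7.64106274e+01, -4.34652185e+01,  6.51185657e-02,
        4.10550751e-02, -5.99180021e-05]), 'position': array([ 0.17026219, -0.67864738,  0.2134189 ]), 'eef_rot': array([-3.14069563e+00, -4.04439230e-05,  2.45807021e-01]), 'force': array([ 0.17425829,  0.63800661, -0.17576947]), 'torque': array([-0.0601088 , -0.01433729, -0.03913882]), 'finger_gap': 0.09105615220672646} 0.0188
```

View pics/top0.png

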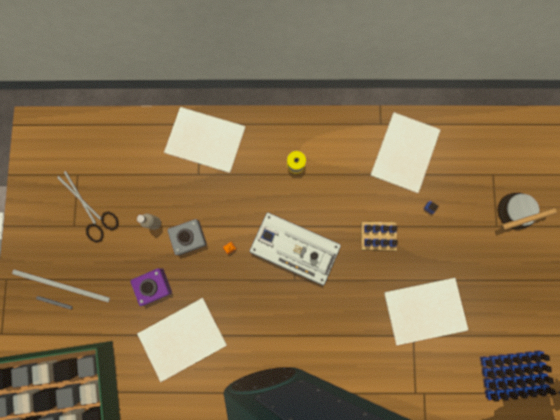

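View pics/side0.png

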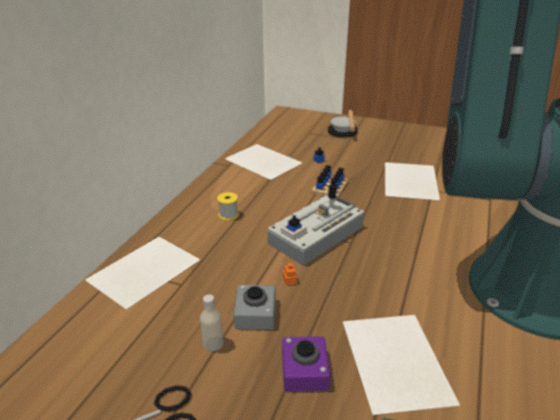

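Top view: the jig is at about (295,248), with the connector at (268,236) and the lever grip at (314,257). The grey start box with its black button is at (185,237). Its purple look-alike is at (150,287) and is not to be touched. The orange look-alike of the connector is at (230,248), the spare at (430,208), the rack at (380,236), the spool at (297,160) and the bottle at (146,221).

```bash
cat > h.py <<'E'
import numpy as np,cv2
from cell import robot
from scipy.spatial.transform import Rotation as R
def cam(n):
    m=robot.camera_model(n)
    return np.array(m["K"]),m["k1"],np.array(m["eye"]),R.from_euler("xyz",m["rotation"]).as_matrix()
def undist(u,v,K,k1):
    d=np.array([(u-K[0,2])/K[0,0],(v-K[1,2])/K[1,1]]); s=d.copy()
    for _ in range(20): s=d/(1+k1*(s@s))
    return s
def ray(n,u,v):
    K,k1,e,Rm=cam(n); s=undist(u,v,K,k1); return e,Rm@np.r_[s,1]
def wray(st,u,v):
    m=robot.camera_model("wrist");K=np.array(m["K"]);T=np.array(m["tool_from_camera"])
    s=undist(u,v,K,m["k1"]);Rt=R.from_euler("xyz",st["eef_rot"]).as_matrix()
    return Rt@T[:3,3]+st["position"],Rt@T[:3,:3]@np.r_[s,1]
def onz(er,z):
    e,d=er; return e+d*(z-e[2])/d[2]
def proj(n,p):
    K,k1,e,Rm=cam(n); c=Rm.T@(np.array(p)-e); s=c[:2]/c[2]; s=s*(1+k1*(s@s)); return K[:2,:2]@s+K[:2,2]
def crop(im,x,y,w,h,f,name):
    cv2.imwrite(name,cv2.resize(im[y:y+h,x:x+w,::-1],None,fx=f,fy=f,interpolation=cv2.INTER_CUBIC))
E
python3 - <<'E'
import cv2
from h import *
t=cv2.imread("pics/top0.png")[:,:,::-1];s=cv2.imread("pics/side0.png")[:,:,::-1]
crop(t,240,205,110,85,7,"pics/tj.png")
crop(t,120,205,120,110,5,"pics/tb.png")
crop(s,230,160,150,110,5,"pics/sj.png")
for n,u,v,z in [("grip",314,257,.126),("mod",268,236,.098),("start",185,238,.064),("orange",230,248,.03),("bottle",146,221,.1),("spool",297,160,.056),("rack",380,236,.05)]:
    print(n,onz(ray("top",u,v),z).round(3))
E
```

```text
grip [ 0.481 -0.071  0.126]
mod [0.538 0.051 0.098]
start [0.534 0.283 0.064]
orange [0.508 0.162 0.03 ]
bottle [0.578 0.382 0.1  ]
spool [ 0.759 -0.03   0.056]
rack [ 0.541 -0.262  0.05 ]
```

View pics/tj.png

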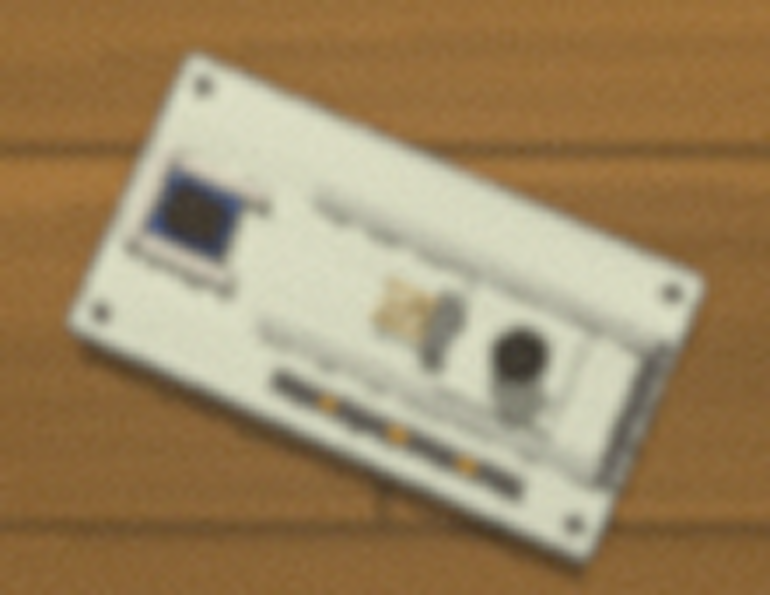

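View pics/tb.png

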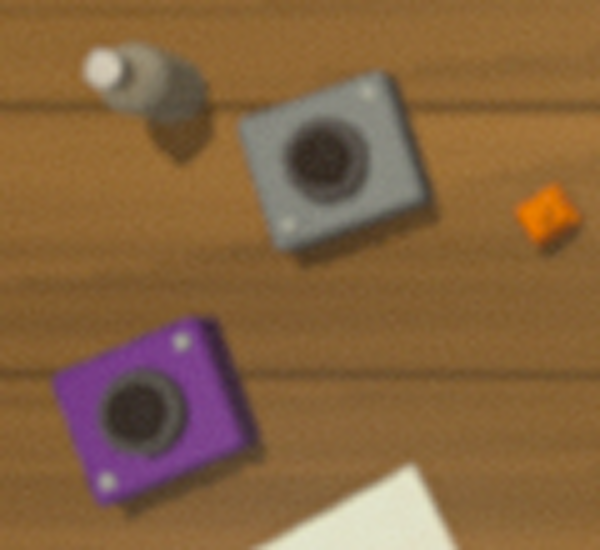

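View pics/sj.png

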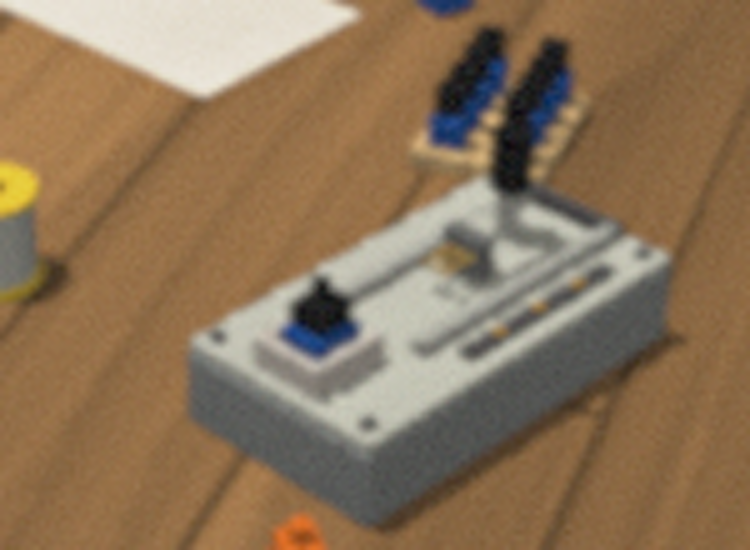

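View pics/wrist0.png

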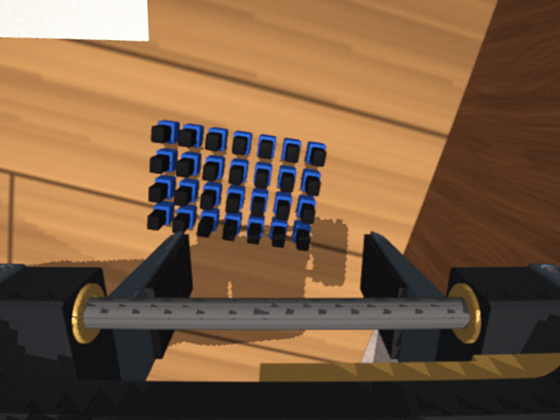

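The crops show the grip at top px (314.3,255.7) and the four deck corners. The grey box's button is at about (185,237) and has a grey body, so it is the one to press. I'll now measure the deck outline, grip and button by mask.

```bash
python3 - <<'E'
import cv2
from h import *
t=cv2.imread("pics/top0.png")
hsv=cv2.cvtColor(t,cv2.COLOR_BGR2HSV)
m=((hsv[...,1]<60)&(hsv[...,2]>120)).astype(np.uint8); 
w=np.zeros_like(m); w[205:292,242:348]=1; m*=w
m=cv2.morphologyEx(m,cv2.MORPH_CLOSE,np.ones((9,9)))
c=max(cv2.findContours(m,0,2)[0],key=cv2.contourArea)[:,0].astype(float)
P=np.array([onz(ray("top",*p),.05)[:2] for p in c],np.float32)
r=cv2.minAreaRect(P*1000); box=cv2.boxPoints(r); print("deck mm",r)
ctr=np.array(r[0])/1000
a=np.deg2rad(r[2]); 
cands=[a+k*np.pi/2 for k in range(4)]
ax=max([np.array([np.cos(q),np.sin(q)]) for q in cands if True],key=lambda v:v@(np.array([.538,.051])-ctr)) 
print("ctr",ctr,"yaxis",ax,"yaw",np.arctan2(-ax[0],ax[1]))
def dark(x0,y0,x1,y1,th,z,lab):
    g=cv2.cvtColor(t,cv2.COLOR_BGR2GRAY)[y0:y1,x0:x1]
    n,l,s,cc=cv2.connectedComponentsWithStats((g<th).astype(np.uint8))
    for i in range(1,n):
        if s[i,4]>8:
            u,v=cc[i]+[x0,y0]; p=onz(ray("top",u,v),z)
            d=p[:2]-ctr; print(lab,(round(u,1),round(v,1)),s[i,4],p.round(4),"jig x,y",d@[ax[1],-ax[0]],d@ax)
dark(305,247,322,267,75,.126,"grip")
dark(258,226,280,244,75,.098,"mod")
dark(172,222,200,252,65,.064,"start")
E
```

```text
deck mm ((507.3237609863281, -22.168212890625), (228.248779296875, 123.18766021728516), 66.16725158691406)
ctr [ 0.50732376 -0.02216821] yaxis [0.40406819 0.91472886] yaw -0.4159599296078032
grip (np.float64(313.7), np.float64(255.7)) 28 [ 0.4845 -0.0698  0.126 ] jig x,y -0.0015790292273568235 -0.05279088848733312
mod (np.float64(267.4), np.float64(235.5)) 63 [0.5389 0.0522 0.098 ] jig x,y -0.0011950966930500719 0.08076632818214292
start (np.float64(183.8), np.float64(236.3)) 100 [0.5386 0.2866 0.064 ] jig x,y -0.09612099494497059 0.2950898365032572
```

```bash
python3 -m handwheel '[{"travel":[0.010,-0.010,0],"rotation":[0,0,2]},{"travel":[0.030,-0.035,0],"rotation":[0,0,5]},{"travel":[0.060,-0.065,0],"rotation":[0,0,8]},{"travel":[0.090,-0.100,0],"rotation":[0,0,11]},{"travel":[0.120,-0.135,0],"rotation":[0,0,14]},{"travel":[0.150,-0.170,0],"rotation":[0,0,17]},{"travel":[0.180,-0.205,0],"rotation":[0,0,20]},{"travel":[0.210,-0.240,0],"rotation":[0,0,23]},{"travel":[0.240,-0.270,0],"rotation":[0,0,26]},{"travel":[0.260,-0.295,0],"rotation":[0,0,29]},{"travel":[0.275,-0.310,0],"rotation":[0,0,32]},{"travel":[0.280,-0.315,0],"rotation":[0,0,34]}]' 1
```

```text
clock: 1.35
position: [0.3659, -0.3036, 0.2139]
eef_rot: [-3.141, 0.0, -0.348]
force: [-0.1, -0.6, -0.1]
finger_gap: 0.001
```

```bash
python3 -m handwheel '[{"travel":[0.002,-0.015,0],"rotation":[0,0,1]},{"travel":[0.006,-0.045,0],"rotation":[0,0,2]},{"travel":[0.011,-0.080,0],"rotation":[0,0,3]},{"travel":[0.016,-0.115,0],"rotation":[0,0,3.9]},{"travel":[0.021,-0.150,0],"rotation":[0,0,3.9]},{"travel":[0.025,-0.180,0.01],"rotation":[0,0,3.9]},{"travel":[0.028,-0.200,0.03],"rotation":[0,0,3.9]},{"travel":[0.0285,-0.206,0.05],"rotation":[0,0,3.9]},{"travel":[0.0285,-0.206,0.055],"rotation":[0,0,3.9]},{"travel":[0.0285,-0.206,0.055],"rotation":[0,0,3.9]}]'
python3 - <<'E'
from h import *
s=robot.get_state(); print(s["position"],s["eef_rot"],s["q"])
cv2.imwrite("pics/w1.png",robot.camera("wrist")[:,:,::-1])
t=robot.camera("top"); crop(t,240,195,130,110,6,"pics/t1.png")
si=robot.camera("side"); crop(si,230,100,180,150,4,"pics/s1.png")
E
```

```text
clock: 2.35
position: [0.4617, -0.1213, 0.1585]
eef_rot: [3.141, 0.002, -0.415]
force: [-0.1, 0.7, 0.8]
finger_gap: 0.0006
[ 0.46166851 -0.12132108  0.15845202] [ 3.14134749e+00  1.71729869e-03 -4.15437165e-01] [-3.05777823e-01  1.08919502e-01  2.20342659e+00 -7.54803198e-05
  8.30980378e-01  1.68050639e+00]
```

View pics/w1.png

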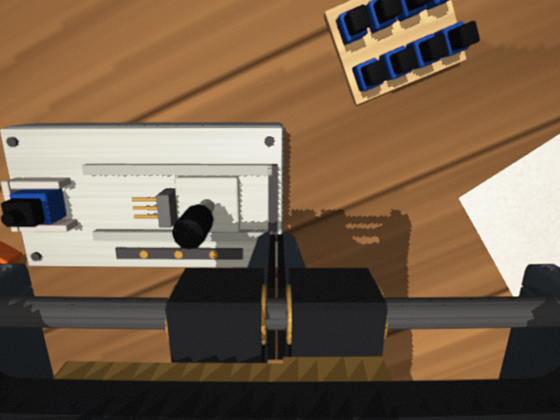

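View pics/s1.png

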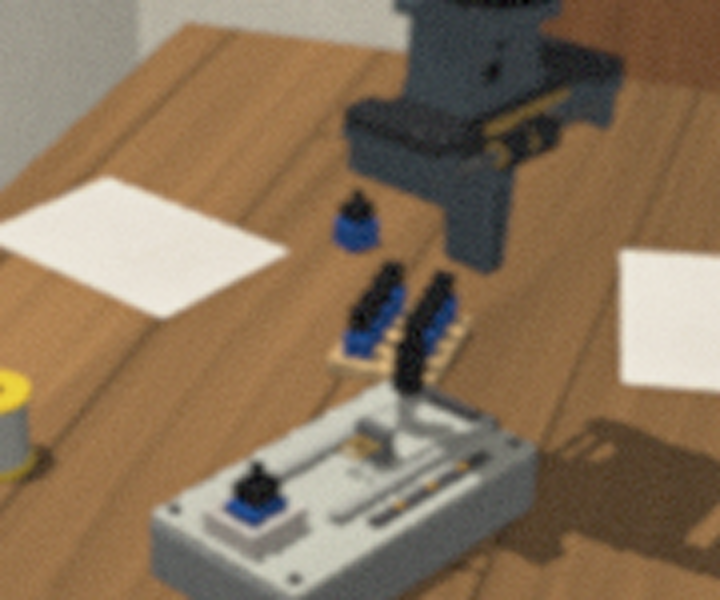

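Wrist view: the shut fingers, at about column 278, stand on the jig's axis behind the grip, a black cylinder from (200,215) to (189,232). The jig edges are level in the picture, so the yaw is right. The rack at the upper right is clear. I'll check the grip with a second ray.

```bash
python3 - <<'E'
from h import *
im=cv2.imread("pics/w1.png"); crop(im[:,:,::-1],150,110,150,160,4,"pics/w1c.png")
st=robot.get_state()
ctr=np.array([.5073,-.0222]);ay=np.array([.404,.9147]);ax=np.array([.9147,-.404])
def j(p): d=p[:2]-ctr; return (d@ax).round(4),(d@ay).round(4)
print("tcp",j(st["position"]))
print("top disc",j(onz(wray(st,189,230),.126)))
for n,uv in dict(bl=(283,266),tr=(283,126),tl=(2,128)).items(): print(n,j(onz(wray(st,*uv),.05)))
E
```

```text
tcp (np.float64(-0.0006), np.float64(-0.1094))
top disc (np.float64(0.0033), np.float64(-0.0559))
bl (np.float64(-0.0585), np.float64(-0.116))
tr (np.float64(0.0615), np.float64(-0.1153))
tl (np.float64(0.0616), np.float64(0.1095))
```

View pics/w1c.png

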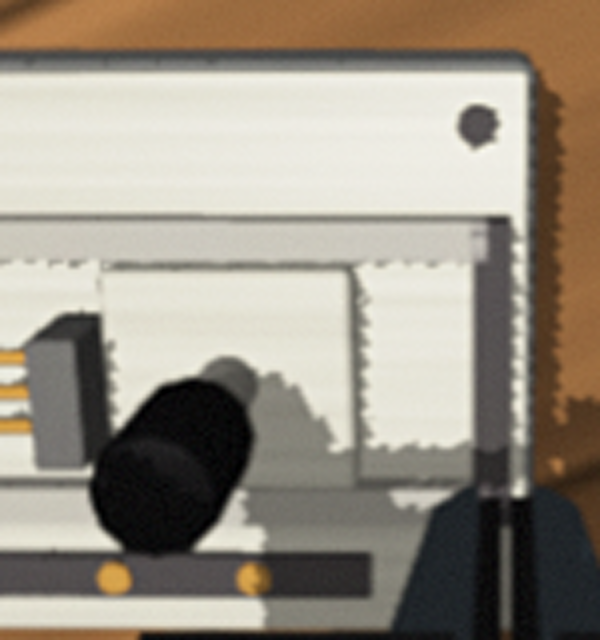

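```bash
python3 -m handwheel '[{"travel":[0,0,0.010],"rotation":[0,0,0]},{"travel":[0,0,0.030],"rotation":[0,0,0]},{"travel":[0,0,0.050],"rotation":[0,0,0]},{"travel":[0,0,0.068],"rotation":[0,0,0]},{"travel":[0,0,0.076],"rotation":[0,0,0]},{"travel":[0,-0.005,0.076],"rotation":[0,0,0]},{"travel":[0,-0.013,0.076],"rotation":[0,0,0]},{"travel":[0,-0.019,0.076],"rotation":[0,0,0]},{"travel":[0,-0.023,0.076],"rotation":[0,0,0]},{"travel":[0,-0.026,0.076],"rotation":[0,0,0]}]'
python3 -m handwheel '[{"travel":[0,-0.004,0],"rotation":[0,0,0]},{"travel":[0,-0.008,0],"rotation":[0,0,0]},{"travel":[0,-0.012,0],"rotation":[0,0,0]},{"travel":[0,-0.016,0],"rotation":[0,0,0]},{"travel":[0,-0.020,0],"rotation":[0,0,0]}]'
python3 - <<'E'
from h import *
s=robot.get_state(); print(s["position"],s["force"])
cv2.imwrite("pics/w2.png",robot.camera("wrist")[:,:,::-1])
E
```

```text
clock: 3.5
position: [0.4732, -0.0971, 0.0834]
eef_rot: [-3.141, -0.001, -0.415]
force: [-0.1, 0.5, 1.1]
finger_gap: 0.0004
clock: 4.0
position: [0.4807, -0.0797, 0.0831]
eef_rot: [3.141, 0.0, -0.415]
force: [-4.0, -9.1, 3.4]
finger_gap: 0.0005
[ 0.48067669 -0.079713    0.08306886] [-3.97374636 -9.12992384  3.42601801]
```

View pics/w2.png

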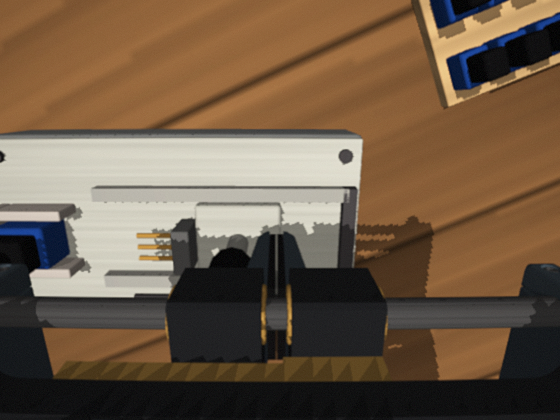

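```bash
python3 - <<'E'
from h import *
im=cv2.imread("pics/w2.png"); crop(im[:,:,::-1],160,170,220,110,3.5,"pics/w2c.png")
st=robot.get_state()
ctr=np.array([.5073,-.0222]);ay=np.array([.404,.9147]);ax=np.array([.9147,-.404])
def j(p): d=p[:2]-ctr; return (d@ax).round(4),(d@ay).round(4)
print("tcp",j(st["position"]))
print("rear edge",j(onz(wray(st,280,205),.062)),"front",j(onz(wray(st,197,205),.062)),"deck",j(onz(wray(st,361,140),.05)))
E
```

```text
tcp (np.float64(-0.0011), np.float64(-0.0628))
rear edge (np.float64(0.0227), np.float64(-0.0656)) front (np.float64(0.0227), np.float64(-0.0184)) deck (np.float64(0.0581), np.float64(-0.1121))
```

View pics/w2c.png

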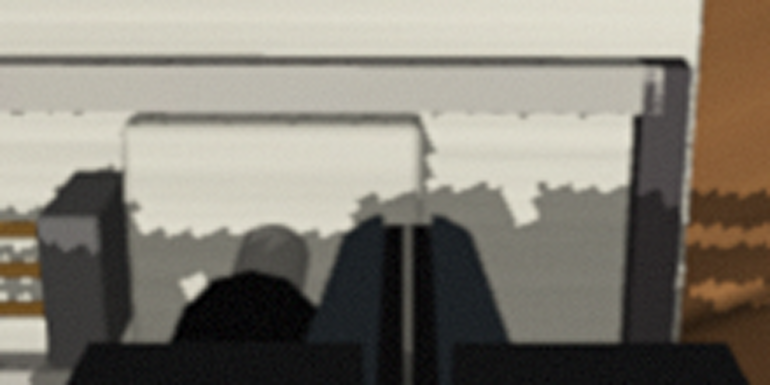

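```bash
python3 -m handwheel '[{"travel":[0,-0.005,0],"rotation":[0,0,0]},{"travel":[0,-0.010,0],"rotation":[0,0,0]},{"travel":[0,-0.015,0],"rotation":[0,0,0]},{"travel":[0,-0.020,0],"rotation":[0,0,0]},{"travel":[0,-0.024,0],"rotation":[0,0,0]},{"travel":[0,-0.028,0],"rotation":[0,0,0]},{"travel":[0,-0.032,0],"rotation":[0,0,0]},{"travel":[0,-0.036,0],"rotation":[0,0,0]},{"travel":[0,-0.040,0],"rotation":[0,0,0]},{"travel":[0,-0.040,0],"rotation":[0,0,0]}]'
python3 - <<'E'
from h import *
st=robot.get_state()
cv2.imwrite("pics/w3.png",robot.camera("wrist")[:,:,::-1])
crop(robot.camera("wrist"),100,150,260,150,3,"pics/w3c.png")
ctr=np.array([.5073,-.0222]);ay=np.array([.404,.9147]);ax=np.array([.9147,-.404])
def j(p): d=p[:2]-ctr; return (d@ax).round(4),(d@ay).round(4)
print("tcp",j(st["position"]),st["force"])
E
```

```text
clock: 5.05
position: [0.4972, -0.0422, 0.083]
eef_rot: [-3.141, -0.0, -0.415]
force: [0.1, 0.4, -0.1]
finger_gap: 0.0006
tcp (np.float64(-0.0011), np.float64(-0.0224)) [ 0.14576847  0.36161304 -0.11567805]
```

View pics/w3.png

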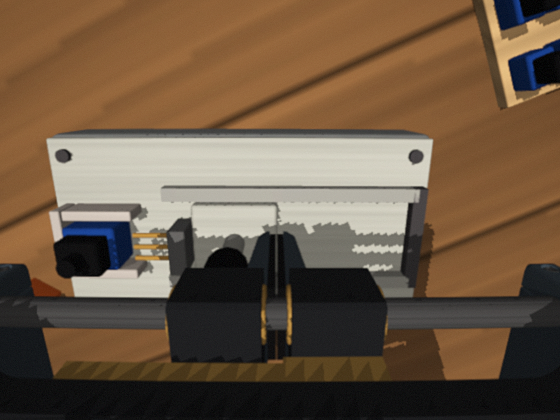

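The force has dropped to zero and the pins have reached the connector, so the spring has drawn the lever on. I'll push gently further until contact to confirm the hard stop.

```bash
python3 -m handwheel '[{"travel":[0,-0.001,0],"rotation":[0,0,0]},{"travel":[0,-0.002,0],"rotation":[0,0,0]},{"travel":[0,-0.003,0],"rotation":[0,0,0]},{"travel":[0,-0.004,0],"rotation":[0,0,0]}]'
python3 - <<'E'
from h import *
st=robot.get_state()
ctr=np.array([.5073,-.0222]);ay=np.array([.404,.9147]);ax=np.array([.9147,-.404])
def j(p): d=p[:2]-ctr; return (d@ax).round(4),(d@ay).round(4)
print("tcp",j(st["position"]),st["force"])
cv2.imwrite("pics/w4.png",robot.camera("wrist")[:,:,::-1])
print("rear edge",j(onz(wray(st,279,206),.062)),"front",j(onz(wray(st,193,206),.062)),"deck",j(onz(wray(st,432,140),.05)))
E
```

```text
clock: 5.55
position: [0.4985, -0.039, 0.0829]
eef_rot: [3.141, 0.0, -0.416]
force: [-1.1, -1.3, 0.0]
finger_gap: 0.0002
tcp (np.float64(-0.0013), np.float64(-0.0189)) [-1.11992837 -1.30384487  0.03394185]
rear edge (np.float64(0.0219), np.float64(-0.0211)) front (np.float64(0.0219), np.float64(0.0278)) deck (np.float64(0.0581), np.float64(-0.1092))
```

View pics/w4.png

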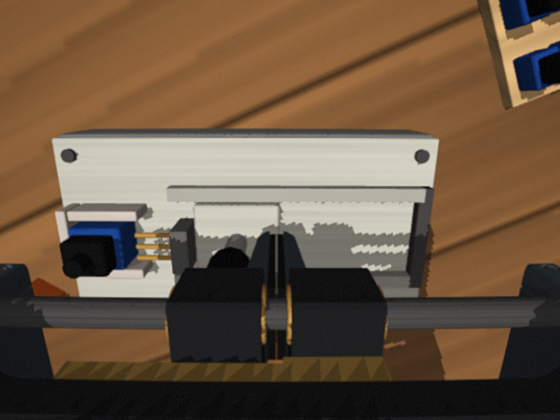

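```bash
python3 -m handwheel '[{"travel":[0,-0.001,0],"rotation":[0,0,0]},{"travel":[0,-0.002,0],"rotation":[0,0,0]},{"travel":[0,-0.003,0],"rotation":[0,0,0]}]'
```

```text
clock: 5.9
position: [0.4991, -0.0373, 0.0828]
eef_rot: [3.139, 0.001, -0.415]
force: [-8.1, -25.3, 4.6]
finger_gap: 0.0005
```

Hard stop confirmed: 26 N, and the TCP moved only 1.8 of the 3 mm commanded. Now I'll back off and lift.

```bash
python3 -m handwheel '[{"travel":[0,0.004,0],"rotation":[0,0,0]},{"travel":[0,0.012,0],"rotation":[0,0,0]},{"travel":[0,0.022,0],"rotation":[0,0,0]},{"travel":[0,0.030,0],"rotation":[0,0,0]},{"travel":[0,0.033,-0.010],"rotation":[0,0,0]},{"travel":[0,0.033,-0.035],"rotation":[0,0,0]},{"travel":[0,0.033,-0.065],"rotation":[0,0,0]},{"travel":[0,0.033,-0.095],"rotation":[0,0,0]},{"travel":[0,0.033,-0.115],"rotation":[0,0,0]},{"travel":[0,0.033,-0.120],"rotation":[0,0,0]},{"travel":[0,0.033,-0.120],"rotation":[0,0,0]}]'
python3 - <<'E'
from h import *
st=robot.get_state(); print(st["position"],st["eef_rot"])
cv2.imwrite("pics/w5.png",robot.camera("wrist")[:,:,::-1])
Rt=R.from_euler("xyz",st["eef_rot"]).as_matrix()
print("to button, tool axes",Rt.T@(np.array([.5386,.2866,.18])-st["position"]))
E
```

```text
clock: 7.0
position: [0.4867, -0.0666, 0.2036]
eef_rot: [-3.141, -0.002, -0.416]
force: [0.5, -0.8, -0.4]
finger_gap: 0.0001
[ 0.48671343 -0.06657504  0.20361094] [-3.14119263e+00 -1.51265290e-03 -4.15814530e-01]
to button, tool axes [-0.09523024 -0.34402954  0.02360454]
```

View pics/w5.png

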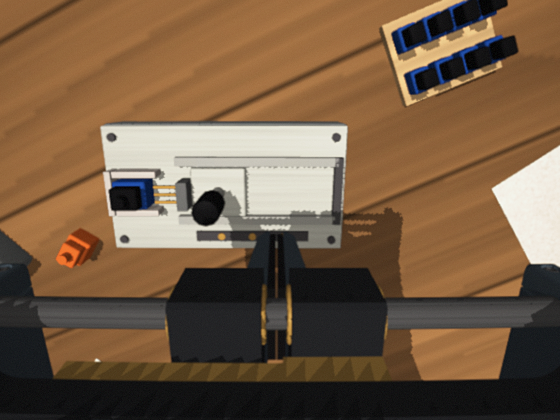

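The lever has stayed forward (carriage about 5 mm past the jig's centre), with its pins at the connector, which is still in its nest. Moving on to the start box.

```bash
python3 -m handwheel '[{"travel":[-0.003,-0.010,0],"rotation":[0,0,-4]},{"travel":[-0.009,-0.030,0],"rotation":[0,0,-11]},{"travel":[-0.018,-0.055,0],"rotation":[0,0,-19]},{"travel":[-0.027,-0.085,0],"rotation":[0,0,-27]},{"travel":[-0.036,-0.115,0],"rotation":[0,0,-35]},{"travel":[-0.045,-0.145,0],"rotation":[0,0,-43]},{"travel":[-0.055,-0.175,0],"rotation":[0,0,-51]},{"travel":[-0.065,-0.205,0],"rotation":[0,0,-59]},{"travel":[-0.075,-0.235,0],"rotation":[0,0,-67]},{"travel":[-0.083,-0.260,0],"rotation":[0,0,-75]},{"travel":[-0.090,-0.280,0],"rotation":[0,0,-83]},{"travel":[-0.095,-0.290,0],"rotation":[0,0,-90]}]'
python3 -m handwheel '[{"travel":[0,0,0],"rotation":[0,0,0]},{"travel":[0,0,0],"rotation":[0,0,0]}]'
python3 - <<'E'
from h import *
st=robot.get_state(); print(st["position"],st["eef_rot"])
cv2.imwrite("pics/w6.png",robot.camera("wrist")[:,:,::-1])
E
```

```text
clock: 8.25
position: [0.516, 0.2385, 0.2012]
eef_rot: [-3.14, 0.002, 1.162]
force: [0.3, -0.1, -0.3]
finger_gap: 0.0004
clock: 8.45
position: [0.5161, 0.2368, 0.2018]
eef_rot: [-3.14, 0.001, 1.152]
force: [0.6, -0.9, -0.7]
finger_gap: 0.0008
[0.51607473 0.23676204 0.20178888] [-3.14037830e+00  1.39879890e-03  1.15186005e+00]
```

View pics/w6.png

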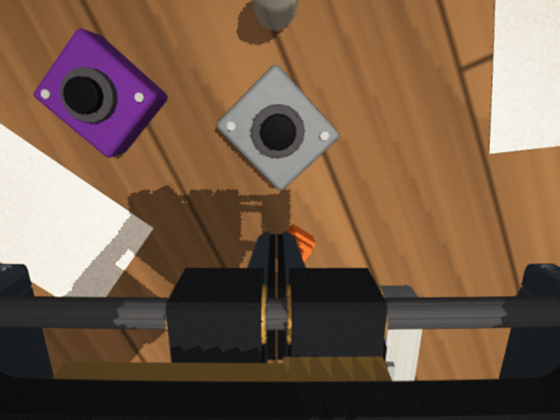

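Wrist view: the grey box's black button is at (278,132) straight ahead, the purple look-alike at (83,95), the bottle beyond at (275,10) and the orange part near (302,243).

```bash
python3 - <<'E'
from h import *
st=robot.get_state(); im=cv2.imread("pics/w6.png")
g=cv2.cvtColor(im,cv2.COLOR_BGR2GRAY)[95:170,240:320]
n,l,s,c=cv2.connectedComponentsWithStats((g<45).astype(np.uint8))
i=1+np.argmax(s[1:,4]); u,v=c[i]+[240,95]; print(u,v,s[i])
p=onz(wray(st,u,v),.064); print(p)
Rt=R.from_euler("xyz",st["eef_rot"]).as_matrix()
print("wrist",Rt.T@(p-st["position"]),"top",Rt.T@(np.array([.5386,.2866,.064])-st["position"]))
E
```

```text
277.48880233690363 131.84907497565726 [  19   19   37   37 1027]
[0.53850623 0.28860168 0.064     ]
wrist [ 0.05677226 -0.00069295  0.1379849 ] top [0.0549821 0.0002075 0.137986 ]
```

The two views agree to 2 mm. Moving over the button and down to just above it, then pressing slowly.

```bash
python3 -m handwheel '[{"travel":[0.010,0,0],"rotation":[0,0,0]},{"travel":[0.030,0,0],"rotation":[0,0,0]},{"travel":[0.050,0,0],"rotation":[0,0,0]},{"travel":[0.056,0,0.010],"rotation":[0,0,0]},{"travel":[0.056,0,0.035],"rotation":[0,0,0]},{"travel":[0.056,0,0.065],"rotation":[0,0,0]},{"travel":[0.056,0,0.095],"rotation":[0,0,0]},{"travel":[0.056,0,0.115],"rotation":[0,0,0]},{"travel":[0.056,0,0.125],"rotation":[0,0,0]},{"travel":[0.056,0,0.128],"rotation":[0,0,0]},{"travel":[0.056,0,0.128],"rotation":[0,0,0]}]'
python3 - <<'E'
from h import *
st=robot.get_state(); print(st["position"],st["force"])
cv2.imwrite("pics/w7.png",robot.camera("wrist")[:,:,::-1])
crop(robot.camera("side"),180,220,180,150,4,"pics/s7.png")
E
```

```text
clock: 9.6
position: [0.5394, 0.2883, 0.075]
eef_rot: [-3.142, 0.0, 1.155]
force: [-0.0, -0.6, -0.2]
finger_gap: 0.0005
[0.53939182 0.28832498 0.07504448] [-0.00061665 -0.56155983 -0.17398278]
```

View pics/s7.png

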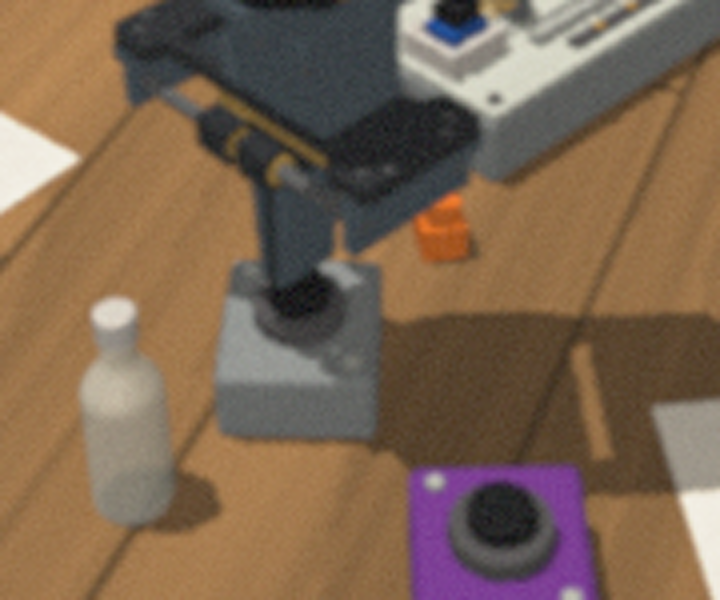

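View pics/w7.png

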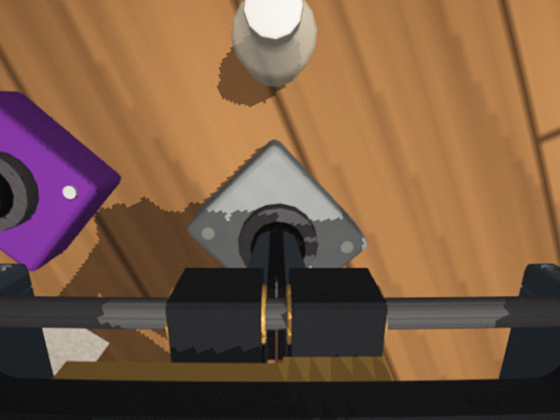

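The fingers are over the grey box's button in both views, and the bottle is clear of the body. Now pressing.

```bash
python3 -m handwheel '[{"travel":[0,0,0.005],"rotation":[0,0,0]},{"travel":[0,0,0.009],"rotation":[0,0,0]},{"travel":[0,0,0.012],"rotation":[0,0,0]},{"travel":[0,0,0.014],"rotation":[0,0,0]},{"travel":[0,0,0.016],"rotation":[0,0,0]},{"travel":[0,0,0.016],"rotation":[0,0,0]}]'
```

```text
clock: 10.3
position: [0.5394, 0.2885, 0.0589]
eef_rot: [3.142, -0.0, 1.155]
force: [-0.1, -1.0, 4.2]
finger_gap: 0.0004
```

```bash
python3 -m handwheel '[{"travel":[0,0,0.001],"rotation":[0,0,0]},{"travel":[0,0,0.002],"rotation":[0,0,0]},{"travel":[0,0,0.003],"rotation":[0,0,0]},{"travel":[0,0,0.003],"rotation":[0,0,0]}]'
```

```text
clock: 10.7
position: [0.5395, 0.2886, 0.0578]
eef_rot: [-3.141, 0.0, 1.155]
force: [-12.0, -6.3, 34.5]
finger_gap: 0.0003
```

Bottomed out: 34 N, z stopped at 0.0578. Releasing it, lifting straight up and moving back for a last look.

```bash
python3 -m handwheel '[{"travel":[0,0,-0.004],"rotation":[0,0,0]},{"travel":[0,0,-0.012],"rotation":[0,0,0]},{"travel":[0,0,-0.030],"rotation":[0,0,0]},{"travel":[0,0,-0.060],"rotation":[0,0,0]},{"travel":[0,0,-0.090],"rotation":[0,0,0]},{"travel":[0,0,-0.120],"rotation":[0,0,0]},{"travel":[-0.010,0,-0.145],"rotation":[0,0,0]},{"travel":[-0.030,0,-0.155],"rotation":[0,0,0]},{"travel":[-0.050,0,-0.160],"rotation":[0,0,0]},{"travel":[-0.060,0,-0.160],"rotation":[0,0,0]},{"travel":[-0.060,0,-0.160],"rotation":[0,0,0]},{"travel":[-0.060,0,-0.160],"rotation":[0,0,0]}]'
python3 - <<'E'
from h import *
st=robot.get_state(); print(st["position"],st["force"],np.abs(st["joint_vel"]).max())
w=robot.camera("wrist");cv2.imwrite("pics/w8.png",w[:,:,::-1])
s=robot.camera("side");cv2.imwrite("pics/s8.png",s[:,:,::-1])
t=robot.camera("top");cv2.imwrite("pics/t8.png",t[:,:,::-1])
crop(s,170,130,230,180,3.4,"pics/s8c.png")
g0=cv2.imread("pics/top0.png")
for n,b in dict(spool=(282,145,312,175),rack=(355,215,405,255),spare=(420,198,442,218),bottle=(132,208,162,238)).items():
    a=g0[b[1]:b[3],b[0]:b[2]].astype(np.float32).mean(2); c=t[b[1]:b[3],b[0]:b[2]].astype(np.float32).mean(2)
    print(n,cv2.phaseCorrelate(a,c))
E
```

```text
clock: 11.9
position: [0.5152, 0.2338, 0.2156]
eef_rot: [-3.141, 0.0, 1.155]
force: [0.7, -0.2, -0.5]
finger_gap: 0.0007
[0.51515042 0.23376437 0.21561969] [ 0.68565807 -0.22358858 -0.53257604] 0.009546873621273117
spool ((-0.13820338964254653, 0.015991145257110873), 1.1161315986845228)
rack ((-0.1541065322106192, -0.0656850247521028), 1.0281839218139648)
spare ((-0.09713442095326741, 0.12643301544912156), 0.9960456659396489)
bottle ((0.30504700408228125, 9.93781758719832), 0.23971588028801813)
```

View pics/s8c.png

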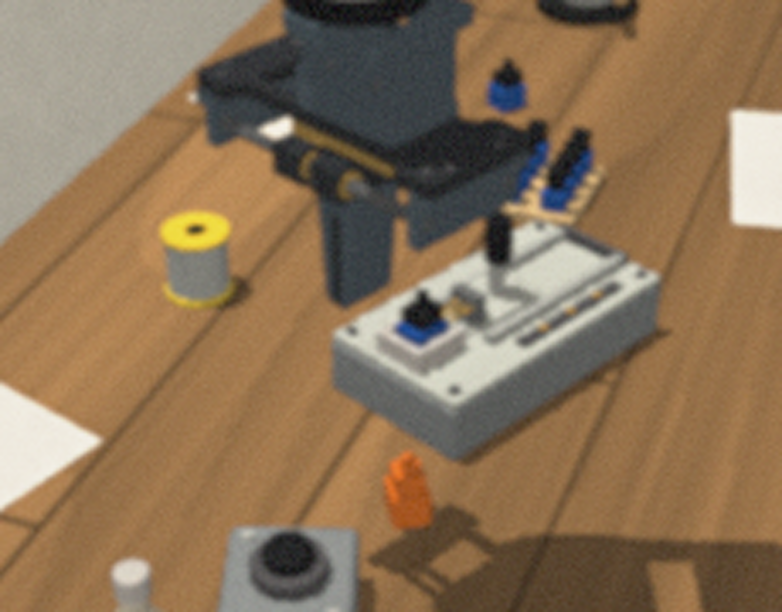

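View pics/t8.png

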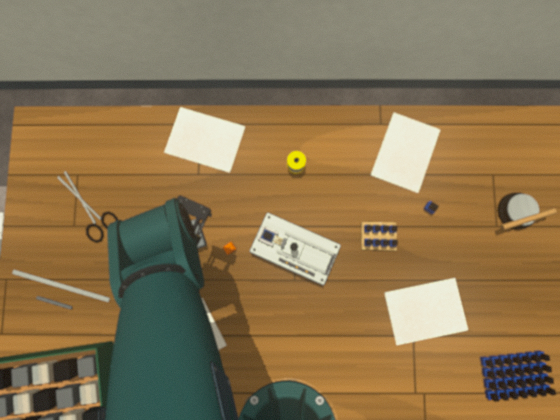

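View pics/w8.png

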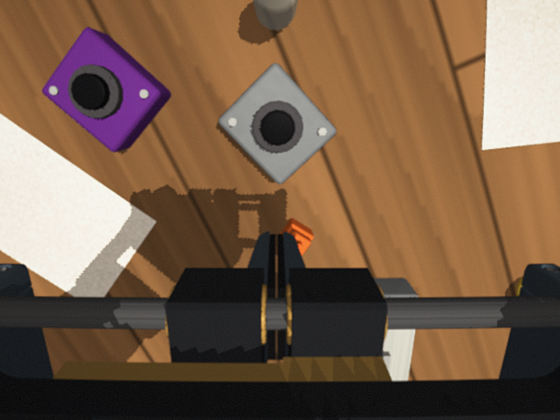

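```bash
python3 - <<'E'
from h import *
ctr=np.array([.5073,-.0222]);ay=np.array([.404,.9147]);ax=np.array([.9147,-.404])
for f in("pics/top0.png","pics/t8.png"):
    t=cv2.imread(f);gr=cv2.cvtColor(t,cv2.COLOR_BGR2GRAY)
    for lab,(x0,y0,x1,y1),z in(("grip",(284,239,322,267),.126),("mod",(258,226,279,244),.098)):
        n,l,s,cc=cv2.connectedComponentsWithStats((gr[y0:y1,x0:x1]<75).astype(np.uint8))
        for i in range(1,n):
            if s[i,4]>15:
                d=onz(ray("top",*(cc[i]+[x0,y0])),z)[:2]-ctr; print(f,lab,s[i,4],(d@ax).round(4),(d@ay).round(4))
a=cv2.imread("pics/side0.png",0)[290:355,195:228];b=cv2.imread("pics/s8.png",0)[290:355,195:228]
print("bottle side",cv2.phaseCorrelate(a.astype(np.float32),b.astype(np.float32)))
robot.finish_job()
E
```

```text
pics/top0.png grip 28 -0.0016 -0.0527
pics/top0.png mod 63 -0.0012 0.0808
pics/t8.png grip 21 -0.0014 0.0049
pics/t8.png mod 53 -0.001 0.0809
bottle side ((-0.031930924306749375, 0.0479779158437168), 1.0822988443168593)
the job is handed in; nothing more can be done
```

The lever is at its second stop and the start button was pressed fully and let go afterwards. I handed the job in at about 12 s of the 43 s allowed; `finish_job` reports no verdict.

- **Lever:** I pushed it from behind with the shut fingers. It passed the first click, the spring drew it on, and I then felt the hard stop at about 26 N. In the last top view the grip is at jig y = +4.9 mm against +5 nominal. It had moved 57.6 mm by picture, which is only just over the 57 mm limit, but that figure carries about 2 mm of calibration error. The hard-stop contact and the end position both point to the last stop.
- **Start button:** I pressed the grey box's button, not the purple look-alike. It bottomed out at 34 N with the fingertips at 57.8 mm. After I lifted off, the wrist and side views show it clear of the fingers, though its height was not measured.
- **Connector and bystanders:** The connector moved about 0.2 mm, which is within measurement error. The spool, rack and spare moved less than 0.2 px in the top view.
- **Check that disagreed:** The top-view comparison for the bottle was meaningless because the arm hid it there. In the side view it had moved less than 0.1 px.
- **At hand-in:** The gripper stood clear in the air with no contact force.

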